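Seat the sharpening stone in its holder

TASK

Put the long dark sharpening stone into its wooden bench holder: tilt it so that one end goes in under the steel lip, then lay the other end down inside the low stop until the stone lies flat on the holder's floor, and let go. Leave the cork sanding block where it is.

Things in the scene. Friction and masses are not known exactly. Their poses are not given: they have to be found in the camera images.
- oil_stone: the sharpening stone: a plain dark grey bar, 48 mm wide (its x), 148 long (y), 22 thick (z), 0.25 to 0.5 kg, lying flat on a raised plywood board with its top at z = 0.065 m. Origin: centre of its underside. Both ends are alike; grip it across its 48 mm width. To the right of the board (y below 0.12 m) a clamped violin stands up to z = 0.27 m: travel well above it.
- stone_holder: brown wooden holder fixed on the same board, 204 long (its x; steel lip at the +x end), 96 wide (y); origin: centre of its underside. In its frame, mm: pocket floor z = 10, x -85 to 85, y -32 to 32. At -x a low stop (x -99 to -85) with short returns (x -85 to -65, |y| 32 to 40), top z = 26. Cheeks carry the lip (x 60 to 85, |y| 32 to 40); between returns and cheeks the sides are open for fingers.
- lip_edge (a point): middle of the lower front edge of the holder's steel lip, at (55, 0, 44) mm in the holder's frame, same axes. The lip runs from there 48 mm to +x, is 80 wide, 5 thick. Under it is a slot 34 mm high, 64 wide, 30 deep, open to -x. Only 140 mm is open between stop and lip: the stone goes in tilted about 15 degrees, low end first, then its raised end is let down.
- sanding_block: bystander: brown cork sanding block, 52 (x) by 86 (y) by 28 mm (z), loose on the same board; origin: centre of its underside

How it is judged (in metres and radians):
At the end, for the whole second after the job is handed in: The stone lies at rest flat in the pocket of the holder (within 3.5 degrees of level, its underside within 4 mm of the pocket floor, its length within 10 degrees of the holder's, its centre within 15 mm lengthwise and 13 mm sideways of the pocket's centre), which puts one end under the lip (z of oil_stone in the frame of stone_holder between 0.006 and 0.014 m and angle between oil_stone's own z axis and vertical below 0.06 rad and x of oil_stone in the frame of stone_holder between -0.015 and 0.015 m and y of oil_stone in the frame of stone_holder between -0.013 and 0.013 m and angle between the y axis of oil_stone and the x axis of stone_holder, either way round below 0.18 rad and linear speed of oil_stone below 0.02 m/s); the robot touches nothing.
It fails at once if the sanding block is moved by more than 30 mm (distance of sanding_block from where it was at the start of the episode above 0.03 m).
It also fails if it takes over 45 s, if anything falls off the work surface, if the arm or the gripper's body presses on something with over 40 N, if the wrist force passes 120 N, or if a joint passes its speed limit or range.

ROBOT

A 7-joint arm with a two-finger parallel gripper is mounted at the origin on a cart in front of the work surface, level with it; the furniture and walls round the work are solid. World frame = base frame: x ahead of the robot, y to its left, z up, the work surface at z = 0. Lengths are in m, angles in degrees, forces in N, time in s.
With the tool pointing down it reaches from about 0.425 to 0.875 m from the base axis. Payload 4.7 kg.
Tool frame: the origin (TCP) lies between the finger pads; the fingertips stand 8 mm ahead of it and the grasp point (between the pads) lies 11 mm behind it; z points along the fingers, y is the line along which they close (so a half turn about z gives the same grasp; the last joint's range is limited). The gripper opens to 87 mm and grips with 3 to 60 N. Pads are 19 mm wide; open, the fingers measure 117 mm over their backs; the gripper's body (75 mm by 190 mm) begins 51 mm behind the grasp point.
Start: joints at [-74.823, 18.392, -4.016, 83.108, 1.295, 78.541, -3.26], TCP at [0.161, 0.63, 0.231] pointing down, gripper open.
Joint ranges: [-163.93, 163.93], [-17.29, 119.83], [-79.2, 71.16], [3.27, 140.29], [-89.18, 269.18], [5.43, 117.66], [-154.24, 154.24]. Speed limits (degrees/s): [147.25, 147.25, 180, 180, 180, 180, 180].

INTERFACE

Orientations are given as [roll, pitch, yaw] about the fixed x, y, z axes, in that order (R = Rz(yaw) Ry(pitch) Rx(roll)).
In Python, from cell import env, viewer gives the robot as it stands. The module is installed in compiled form; this text tells all that it offers.
- The arm moves only by the tool arm_command, never from a script. Its argument "series" is a list of rows, each a list of 2 entries, a list of its own where there are three numbers: the shift along the tool's x, y, z in mm, then the turn about the tool's z in rad. A call has exactly 5 rows; each row is the pose to reach, as a shift and turn from the pose commanded when the call began, along the tool's axes at that moment; what a row does not reach only later rows make up. A row lasts 1/10 s, in which the tool goes at most 50 mm and 8.59 degrees, less where a joint would pass 70% of its speed; a pose out of reach is approached as far as the arm can. A call with a gripper value outside its range is refused whole. "grip" is the gripper command: -1 is fully open, 1 is shut, values between are in proportion, set as the call begins (left out, the last holds). The fingers move at their own pace and stop on an object; "grip_force" is the grip in N (left out, the last holds). Time passes only in rows, so rows that repeat a pose let the fingers close, or fill a call up. It gives the time, the measured TCP pose, the force, the opening and the grip force at its end, in the units of the state.
- env.get_obs(): the state, without advancing time (a new reading comes with each control period).
- viewer.read_camera(name): name is "side" or "top" or "wrist"; returns (picture, depth): 400x640x3 uint8, blue, green, red; 400x640 float32, m along the optical axis (not along the pixel's ray), 0 where there is no reading.
- viewer.calibration(name): a dict with "K" (3x3 intrinsics, pixels), "dist" ([k1, k2, p1, p2, k3] as OpenCV has them; the pictures are not rectified), "T" (4x4, takes a point from camera to world coordinates); the wrist camera has in their place "hand_eye" (4x4, takes a point from camera to tool coordinates, whose origin is the TCP and whose axes are the flange's). Camera axes: x right, y up, looking along -z (the intrinsics and any distortion apply to the point x, -y, -z); pixel columns grow to the right and rows downward; lengths in m; the calibration is good to about 2 mm. A picture is of the moment at which its call begins: read the wrist's pose just before it. calibration takes no time and is no camera call.
- env.sign_off(): hands the job in; it is judged then, once.
The state is a dict: "time_s": time; "qpos": joint angles; "joint_velocities": joint speeds; "effort": joint torques, N m; "tool_pos": TCP position; "tool_rot": TCP orientation; "force": force on the tool from outside, world axes, zero at the start; "wrist_torque": the same for the moment, N m; "grip_width": finger opening in m; "grasp_force": force on a finger pad.
Only numpy, scipy, OpenCV 4.12 (cv2) and the standard library are available. Lean on these libraries where they do the work, as an engineer would, in place of code of your own. Each camera call takes 0.05 s, during which the arm holds its last target. There are 200 camera calls.

## Working session

There is one attempt and no reset: what is moved stays moved. The work goes in short steps, Python scripts to look and compute and a tool call to move; the robot and the scene stay as the last step left them, time stands still between calls to the robot, and variables do not carry over. Pictures are saved under pics/ and viewed, at most 10 in all, crops included, and the job is handed in when it is done.

Besides the shell and the picture viewer there is one more tool, called by a JSON object that holds its "api" and its "payload". arm_command: Moves the arm, as the interface text tells. Its arguments: {"type":"object","properties":{"series":{"type":"array"},"grip":{"type":"number"},"grip_force":{"type":"number"}},"required":["series"]}

```bash
mkdir -p pics
cat > h.py <<'E'
import numpy as np, cv2
from scipy.spatial.transform import Rotation as R
from cell import env, viewer
def Tcam(name,obs=None):
    c=viewer.calibration(name)
    if name!="wrist": return c,np.array(c["T"])
    T=np.eye(4);T[:3,:3]=R.from_euler('xyz',obs["tool_rot"],degrees=True).as_matrix();T[:3,3]=obs["tool_pos"]
    return c,T@np.array(c["hand_eye"])
def rays(name,uv,obs=None):
    c,T=Tcam(name,obs)
    n=cv2.undistortPoints(np.array(uv,float).reshape(-1,1,2),np.array(c["K"]),np.array(c["dist"]))[:,0]
    d=np.c_[n[:,0],-n[:,1],-np.ones(len(n))]
    return T[:3,3],d@T[:3,:3].T
def onplane(name,uv,z,obs=None):
    o,d=rays(name,uv,obs); return o+d*((z-o[2])/d[:,2])[:,None]
def pts(name,uv,dep,obs=None):
    o,d=rays(name,uv,obs); return o+d*np.array(dep)[:,None]
E
python3 - <<'E'
from h import *
o=env.get_obs();print(o)
for n in("top","side"):
    p,d=viewer.read_camera(n);cv2.imwrite(f"pics/{n}0.png",p);np.save(f"{n}0.npy",d)
E
```

```text
{'time_s': 0.0, 'qpos': array([-74.82227851,  18.43756078,  -4.01427479,  83.17455868,
         1.29518194,  78.54113019,  -3.26098969]), 'joint_velocities': array([-0.01981238, -0.04395371, -0.02563967, -0.06817372,  0.01768546,
       -0.02935428,  0.0789735 ]), 'effort': array([-1.57730842e-04, -4.91313958e+01, -4.04158132e-01, -3.12521982e+01,
       -6.39849692e-02,  4.39915771e-02,  1.80127045e-04]), 'tool_pos': array([0.1612468 , 0.6291269 , 0.22948133]), 'tool_rot': array([-1.79891998e+02,  6.36325329e-03,  1.65629881e+02]), 'force': array([-0.14932045, -0.16782553, -0.16974623]), 'wrist_torque': array([ 0.01082572,  0.00296893, -0.04080174]), 'grasp_force': 0.0, 'grip_width': 0.08696001133674658}
```

View pics/top0.png

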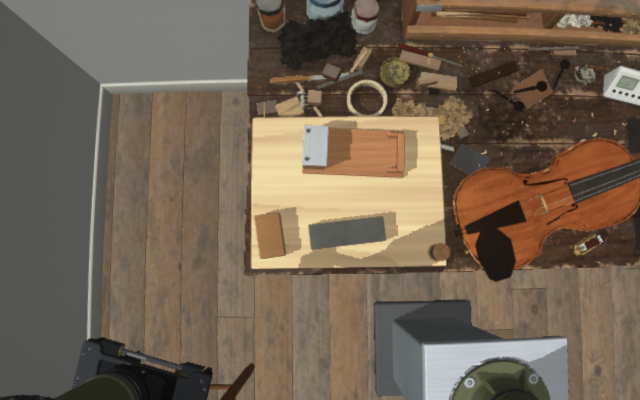

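View pics/side0.png

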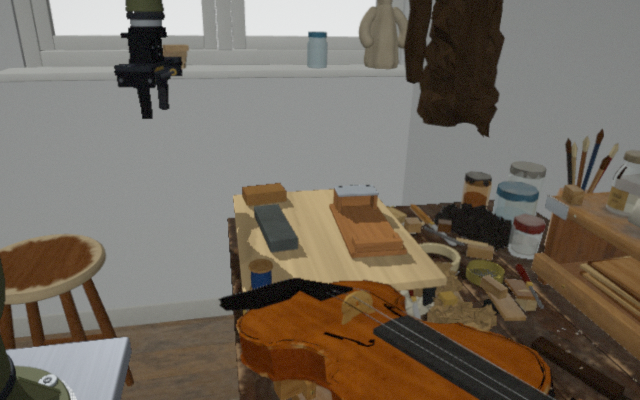

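The top view shows the stone at about (347,231), the holder at (354,152) with its steel lip at the left (316,147), and the cork block at (270,235). Next I measure them.

Run:
```python
from h import *
p=cv2.imread("pics/top0.png");d=np.load("top0.npy")
v,u=np.mgrid[0:400,0:640]
P=pts("top",np.c_[u.ravel(),v.ravel()],d.ravel()).reshape(400,640,3)
print("base-ish pixel 347,231",P[231,347],"board",P[200,280],"lip",P[147,316],"floor",P[150,360],"blk",P[235,270])
def rect(mask,box,z,name):
    m=np.zeros((400,640),np.uint8);x0,y0,x1,y1=box;m[y0:y1,x0:x1]=mask[y0:y1,x0:x1]*255
    m=cv2.morphologyEx(m,cv2.MORPH_OPEN,np.ones((3,3)))
    c=max(cv2.findContours(m,0,2)[0],key=cv2.contourArea)
    W=onplane("top",c[:,0].astype(float),z)
    r=cv2.minAreaRect((W[:,:2]*1000).astype(np.float32));b=cv2.boxPoints(r)
    print(name,r,b.round(1).tolist())
Z=P[...,2]
hsv=cv2.cvtColor(p,cv2.COLOR_BGR2HSV).astype(int)
rect((hsv[...,1]<70)&(hsv[...,2]<130),(295,205,400,255),.087,"stone colour")
rect(Z>.078,(295,205,400,255),.087,"stone depth")
rect((hsv[...,1]<70)&(hsv[...,2]>120),(290,115,340,175),.114,"lip (48x80)")
rect(Z>.070,(295,118,412,182),.075,"holder depth")
rect(Z>.08,(250,205,292,262),.093,"block")
```

```text
base-ish pixel 347,231 [0.38495582 0.32384597 0.08731954] board [0.44980001 0.45565654 0.06797734] lip [0.54584458 0.38214218 0.11538924] floor [0.54875397 0.29353402 0.07587607] blk [0.37879352 0.47313154 0.09015675]
stone colour ((382.3760681152344, 323.5971374511719), (47.79662322998047, 145.85336303710938), 5.881558418273926) [[351.1000061035156, 393.70001220703125], [366.1000061035156, 248.60000610351562], [413.6000061035156, 253.5], [398.70001220703125, 398.6000061035156]]
stone depth ((382.5716857910156, 324.9085693359375), (48.368526458740234, 147.9400177001953), 5.823598384857178) [[351.0, 396.0], [366.0, 248.89999389648438], [414.1000061035156, 253.8000030517578], [399.1000061035156, 401.0]]
lip (48x80) ((550.3466186523438, 384.4488220214844), (49.405235290527344, 82.04010772705078), 86.78762817382812) [[508.0, 362.1000061035156], [589.9000244140625, 357.5], [592.7000122070312, 406.79998779296875], [510.79998779296875, 411.3999938964844]]
holder depth ((548.5693969726562, 307.32952880859375), (207.23638916015625, 100.743408203125), 86.81831359863281) [[492.5, 206.6999969482422], [593.0999755859375, 201.10000610351562], [604.5999755859375, 408.0], [504.0, 413.6000061035156]]
block ((378.7948303222656, 474.13037109375), (85.15142059326172, 48.753726959228516), 8.331756591796875) [[333.1000061035156, 492.1000061035156], [340.20001220703125, 443.79998779296875], [424.5, 456.20001220703125], [417.3999938964844, 504.3999938964844]]
```

{"api": "arm_command", "payload": {"series": [[[-35,-32,0],0.14],[[-70,-64,0],0.28],[[-105,-96,0],0.42],[[-140,-128,0],0.56],[[-175,-160,0],0.7]], "grip": -1}}

```text
time_s: 0.6
tool_pos: [0.2919, 0.4292, 0.2302]
tool_rot: [-180.0, 0.0, 125.2]
force: [0.6, -0.7, -0.0]
grip_width: 0.0875
grasp_force: 0.0
```

```bash
cat >> h.py <<'E'
def go(x,y,z,yaw):
    o=env.get_obs();M=R.from_euler('xyz',o["tool_rot"],degrees=True).as_matrix()
    s=M.T@(np.array([x,y,z])-o["tool_pos"])*1000
    t=(o["tool_rot"][2]-yaw+90)%180-90
    print("t",o["time_s"],"pos",o["tool_pos"].round(4),"rot",o["tool_rot"].round(2),"shift",s.round(1),"turn",round(np.radians(t),4),"w",round(o["grip_width"],4),"F",o["force"].round(1),"gf",round(float(o["grasp_force"]),1))
E
python3 -c "
from h import *
go(.386,.287,.20,95.8)"
```

```text
t 0.6 pos [0.2919 0.4292 0.2302] rot [-1.7997e+02  1.0000e-02  1.2520e+02] shift [-170.5   -5.    30.2] turn 0.5131 w 0.0875 F [ 0.6 -0.7 -0. ] gf 0.0
```

{"api": "arm_command", "payload": {"series": [[[-40,-1,6],0.13],[[-80,-2,12],0.26],[[-120,-4,20],0.4],[[-160,-5,26],0.51],[[-171,-6,30],0.513]]}}

```text
time_s: 1.1
tool_pos: [0.3881, 0.2839, 0.2]
tool_rot: [180.0, 0.1, 95.6]
force: [0.3, -0.9, -0.0]
grip_width: 0.0871
grasp_force: 0.0
```

{"api": "arm_command", "payload": {"series": [[[0,0,0],0],[[0,0,0],0],[[0,0,0],0],[[0,0,0],0],[[0,0,0],0]]}}

```text
time_s: 1.6
tool_pos: [0.3851, 0.2896, 0.2007]
tool_rot: [180.0, -0.0, 96.3]
force: [0.4, -0.7, -0.4]
grip_width: 0.0868
grasp_force: 0.0
```

Run:
```python
from h import *
go(.386,.287,.20,95.8)
o=env.get_obs();p,d=viewer.read_camera("wrist");cv2.imwrite("pics/w1.png",p)
v,u=np.mgrid[0:400,0:640]
P=pts("wrist",np.c_[u.ravel(),v.ravel()],d.ravel(),o).reshape(400,640,3)
Z=P[...,2]
m=((Z>.08)&(Z<.10)&(P[...,1]<.42)&(P[...,0]<.46)&(d>0)).astype(np.uint8)*255
m=cv2.morphologyEx(m,cv2.MORPH_OPEN,np.ones((5,5)))
c=max(cv2.findContours(m,0,2)[0],key=cv2.contourArea);print(cv2.boundingRect(c))
W=onplane("wrist",c[:,0].astype(float),.087,o);r=cv2.minAreaRect((W[:,:2]*1000).astype(np.float32));print(r,cv2.boxPoints(r).round(1).tolist(),np.median(Z[m>0]))
```

```text
t 1.6 pos [0.3851 0.2896 0.2007] rot [ 1.7999e+02 -1.0000e-02  9.6260e+01] shift [-2.7  0.6  0.7] turn 0.008 w 0.0868 F [ 0.4 -0.7 -0.4] gf 0.0
(293, 60, 66, 189)
((382.86138916015625, 325.46875), (48.292381286621094, 148.26339721679688), 5.704255104064941) [[351.5, 396.79998779296875], [366.20001220703125, 249.3000030517578], [414.29998779296875, 254.10000610351562], [399.5, 401.6000061035156]] 0.08883144145896413
```

View pics/w1.png

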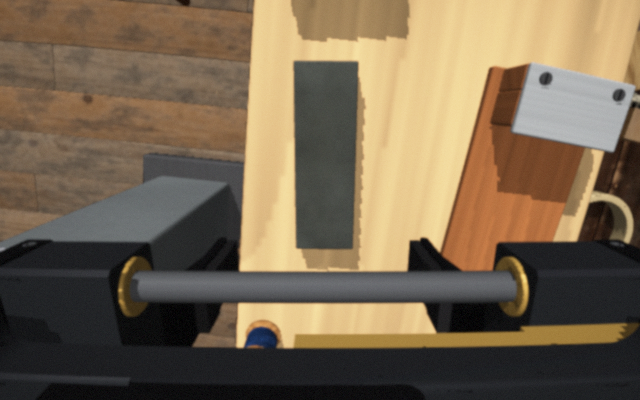

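The wrist view shows the stone at columns 293–359, rows 60–249, which agrees with the top view. Next I go down and grip lightly.

{"api": "arm_command", "payload": {"series": [[[-1,1,35],0.009],[[-2,1,70],0.009],[[-2,1,100],0.009],[[-2,1,116],0.009],[[-2,1,123],0.009]]}}

```text
time_s: 2.15
tool_pos: [0.3857, 0.2861, 0.0757]
tool_rot: [-179.9, 0.1, 95.6]
force: [0.1, 0.2, 0.1]
grip_width: 0.0869
grasp_force: 0.0
```

{"api": "arm_command", "payload": {"series": [[[0,0,0],0],[[0,0,0],0],[[0,0,0],0],[[0,0,0],0],[[0,0,0],0]], "grip": 1, "grip_force": 10}}

```text
time_s: 2.65
tool_pos: [0.3872, 0.2871, 0.0783]
tool_rot: [179.9, -0.1, 95.6]
force: [0.0, -0.3, 0.1]
grip_width: 0.0549
grasp_force: 0.0
```

{"api": "arm_command", "payload": {"series": [[[0,0,0],0],[[0,0,0],0],[[0,0,0],0],[[0,0,0],0],[[0,0,0],0]]}}

```text
time_s: 3.15
tool_pos: [0.387, 0.2869, 0.0779]
tool_rot: [180.0, -0.0, 95.6]
force: [-1.2, -1.3, 5.8]
grip_width: 0.048
grasp_force: 10.0
```

{"api": "arm_command", "payload": {"series": [[[1,0,-6],0],[[2,0,-12],0],[[3,0,-18],0],[[5,0,-24],0],[[6,0,-30],0]]}}

```text
time_s: 3.65
tool_pos: [0.3862, 0.293, 0.108]
tool_rot: [180.0, -0.0, 95.6]
force: [-0.3, -0.8, -3.2]
grip_width: 0.048
grasp_force: 10.0
```

```bash
cat >> h.py <<'E'
def tilt(save=None):
    o=env.get_obs();p,d=viewer.read_camera("wrist")
    if save: cv2.imwrite(save,p)
    hsv=cv2.cvtColor(p,cv2.COLOR_BGR2HSV).astype(int)
    v,u=np.mgrid[0:400,0:640]
    P=pts("wrist",np.c_[u.ravel(),v.ravel()],d.ravel(),o)
    M=R.from_euler('xyz',o["tool_rot"],degrees=True).as_matrix()
    Q=(P-o["tool_pos"])@M  # tool frame
    s=(abs(Q[:,0]-70)<1e9)&(abs(Q[:,1])<.018)&(Q[:,0]>.02)&(Q[:,0]<.16)&(Q[:,2]<.06)&(Q[:,2]>-.06)&(d.ravel()>0)&(hsv[...,1].ravel()<90)&(hsv[...,2].ravel()<140)
    a=np.polyfit(Q[s,0],Q[s,2],1);r=Q[s,2]-np.polyval(a,Q[s,0])
    k=abs(r)<.006;a=np.polyfit(Q[s,0][k],Q[s,2][k],1)
    print("n",k.sum(),"tilt",np.degrees(np.arctan(a[0])),"top z at x=0",a[1],"x range",np.percentile(Q[s,0][k],[0.5,99.5]))
E
python3 -c "
from h import *
go(.386,.287,.20,95.8);tilt('pics/w2.png')"
```

```text
t 3.65 pos [0.3862 0.293  0.108 ] rot [ 1.7999e+02 -1.0000e-02  9.5630e+01] shift [ -5.9  -0.8 -92. ] turn -0.003 w 0.048 F [-0.3 -0.8 -3.2] gf 10.0
n 18931 tilt 3.0733224372262318 top z at x=0 -0.010893120431110747 x range [0.02054733 0.1122461 ]
```

View pics/w2.png

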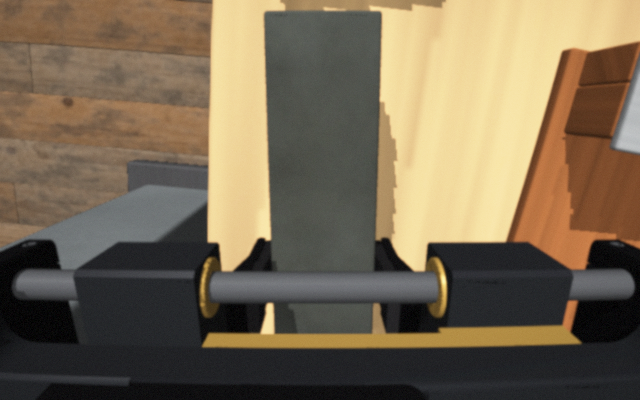

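The stone hangs at only 3°, clear of the board, with its far end at row 12. Easing the grip should let the far end sink to the board.

{"api": "arm_command", "payload": {"series": [[[0,0,0],0],[[0,0,0],0],[[0,0,0],0],[[0,0,0],0],[[0,0,0],0]], "grip_force": 5}}

```text
time_s: 4.2
tool_pos: [0.3864, 0.2927, 0.1076]
tool_rot: [180.0, -0.0, 95.6]
force: [0.0, 0.0, -1.7]
grip_width: 0.0483
grasp_force: 5.0
```

```bash
python3 -c "
from h import *
go(.386,.287,.20,95.8);tilt()"
```

```text
t 4.2 pos [0.3864 0.2927 0.1076] rot [ 1.7999e+02 -1.0000e-02  9.5600e+01] shift [ -5.6  -0.9 -92.4] turn -0.0034 w 0.0483 F [ 0.   0.  -1.7] gf 5.0
n 15380 tilt 15.19218186823054 top z at x=0 -0.010551244135232417 x range [0.02044055 0.1095656 ]
```

{"api": "arm_command", "payload": {"series": [[[0,0,0],0],[[0,0,0],0],[[0,0,-20],0],[[0,0,-50],0],[[0,0,-80],0]], "grip_force": 40}}

```text
time_s: 4.75
tool_pos: [0.3854, 0.2918, 0.1876]
tool_rot: [-179.9, 0.1, 95.6]
force: [0.2, 0.7, -3.0]
grip_width: 0.0476
grasp_force: 40.0
```

```bash
python3 -c "
from h import *
go(.5425,.24,.188,86.8);tilt()"
```

```text
t 4.75 pos [0.3854 0.2918 0.1876] rot [-1.7988e+02  1.2000e-01  9.5620e+01] shift [-67.  151.2  -0.6] turn 0.154 w 0.0476 F [ 0.2  0.7 -3. ] gf 40.0
n 15295 tilt 15.444349309397243 top z at x=0 -0.01056687685726949 x range [0.02038737 0.10961371]
```

{"api": "arm_command", "payload": {"series": [[[-15,35,0],0.04],[[-30,70,0],0.08],[[-45,105,0],0.12],[[-60,138,0],0.154],[[-67,151,0],0.154]]}}

```text
time_s: 5.3
tool_pos: [0.5459, 0.2379, 0.1868]
tool_rot: [179.9, 0.2, 86.6]
force: [-0.3, 0.2, -2.4]
grip_width: 0.048
grasp_force: 40.0
```

{"api": "arm_command", "payload": {"series": [[[0,0,0],0],[[0,0,0],0],[[0,0,0],0],[[0,0,0],0],[[0,0,0],0]]}}

```text
time_s: 5.8
tool_pos: [0.5423, 0.2416, 0.1878]
tool_rot: [-180.0, -0.0, 86.9]
force: [-0.3, 0.6, -3.1]
grip_width: 0.048
grasp_force: 40.0
```

Run:
```python
from h import *
go(.5425,.24,.188,86.8);tilt('pics/w3.png')
o=env.get_obs();p,d=viewer.read_camera("wrist")
v,u=np.mgrid[0:400,0:640]
P=pts("wrist",np.c_[u.ravel(),v.ravel()],d.ravel(),o).reshape(400,640,3);Z=P[...,2]
m=((abs(Z-.114)<.006)&(P[...,1]>.335)&(P[...,1]<.45)&(d>0)).astype(np.uint8)*255
m=cv2.morphologyEx(m,cv2.MORPH_OPEN,np.ones((5,5)))
c=max(cv2.findContours(m,0,2)[0],key=cv2.contourArea);print(cv2.boundingRect(c),np.median(Z[m>0]))
W=onplane("wrist",c[:,0].astype(float),.114,o);r=cv2.minAreaRect((W[:,:2]*1000).astype(np.float32));print(r,cv2.boxPoints(r).round(1).tolist())
```

```text
t 5.8 pos [0.5423 0.2416 0.1878] rot [-1.7999e+02 -4.0000e-02  8.6890e+01] shift [-1.6  0.3 -0.2] turn 0.0016 w 0.048 F [-0.3  0.6 -3.1] gf 40.0
n 15188 tilt 15.468865210988225 top z at x=0 -0.010523721583960834 x range [0.02053268 0.10939513]
(259, 0, 132, 35) 0.11574457634232038
((550.80126953125, 370.66448974609375), (19.391399383544922, 80.28601837158203), 86.84480285644531) [[510.20001220703125, 363.20001220703125], [590.2999877929688, 358.79998779296875], [591.4000244140625, 378.1000061035156], [511.29998779296875, 382.6000061035156]]
```

View pics/w3.png

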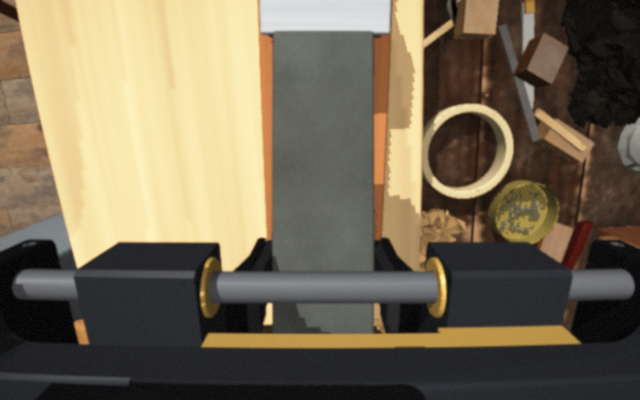

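The stone hangs centred over the pocket, with its far end at row 31, just short of the lip edge at row 35. Measured sideways error is under 1 mm, so I lower.

{"api": "arm_command", "payload": {"series": [[[0,0,20],0],[[0,0,40],0],[[0,0,55],0],[[0,0,64],0],[[0,0,68],0]]}}

```text
time_s: 6.4
tool_pos: [0.5426, 0.2407, 0.1186]
tool_rot: [-179.9, 0.0, 86.8]
force: [0.0, 0.7, -1.6]
grip_width: 0.0476
grasp_force: 40.0
```

{"api": "arm_command", "payload": {"series": [[[0,0,0],0],[[0,0,0],0],[[0,0,0],0],[[4,0,0],0],[[8,0,0],0]]}}

```text
time_s: 6.9
tool_pos: [0.5438, 0.2493, 0.1201]
tool_rot: [180.0, -0.0, 86.8]
force: [0.5, 1.1, -2.5]
grip_width: 0.0476
grasp_force: 40.0
```

{"api": "arm_command", "payload": {"series": [[[5,0,0],0],[[10,0,1],0],[[15,0,2],0],[[20,0,3],0],[[24,0,3],0]]}}

```text
time_s: 7.4
tool_pos: [0.5454, 0.2728, 0.117]
tool_rot: [180.0, 0.0, 86.8]
force: [-0.5, -2.4, 2.1]
grip_width: 0.0479
grasp_force: 40.0
```

Run:
```python
from h import *
go(.545,.275,.115,86.8)
p,d=viewer.read_camera("side");cv2.imwrite("pics/s1.png",cv2.resize(p[150:280,220:460],None,fx=3,fy=3))
```

```text
t 7.4 pos [0.5454 0.2728 0.117 ] rot [179.95   0.    86.77] shift [ 2.2 -0.5  2. ] turn -0.0005 w 0.0479 F [-0.5 -2.4  2.1] gf 40.0
```

View pics/s1.png

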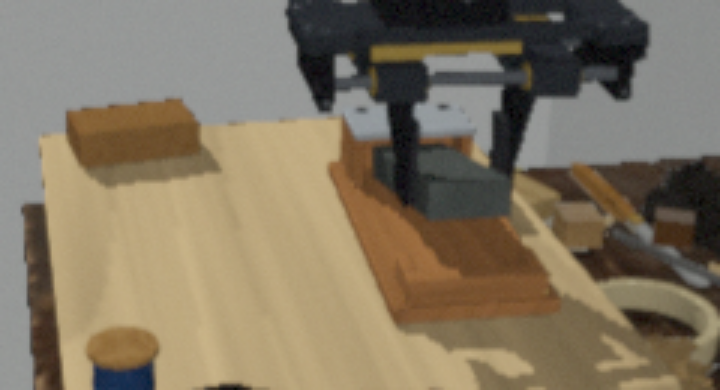

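The low end is under the lip and the raised end stands above the stop. Now I ease the grip and lay it down.

{"api": "arm_command", "payload": {"series": [[[0,0,0],0],[[-1,0,4],0],[[-2,0,9],0],[[-3,0,14],0],[[-4,0,19],0]], "grip_force": 6}}

```text
time_s: 7.95
tool_pos: [0.5445, 0.2682, 0.0968]
tool_rot: [-180.0, 0.0, 86.8]
force: [0.2, -1.5, -0.7]
grip_width: 0.0479
grasp_force: 6.0
```

{"api": "arm_command", "payload": {"series": [[[-1,0,3],0],[[-2,0,6],0],[[-2,0,8],0],[[-2,0,8],0],[[-2,0,8],0]]}}

```text
time_s: 8.45
tool_pos: [0.5443, 0.2667, 0.0894]
tool_rot: [-180.0, 0.0, 86.8]
force: [1.0, -0.1, -2.1]
grip_width: 0.048
grasp_force: 6.0
```

```bash
python3 -c "
from h import *
go(.545,.275,.087,86.8);tilt()"
```

```text
t 8.45 pos [0.5443 0.2667 0.0894] rot [-1.7998e+02  1.0000e-02  8.6800e+01] shift [8.3 0.2 2.4] turn 0.0001 w 0.048 F [ 1.  -0.1 -2.1] gf 6.0
n 15612 tilt 0.19306948105719338 top z at x=0 -0.009767801844453347 x range [0.02046299 0.0966675 ]
```

{"api": "arm_command", "payload": {"series": [[[0,0,1],0],[[0,0,2],0],[[0,0,2],0],[[0,0,2],0],[[0,0,2],0]]}}

```text
time_s: 9.0
tool_pos: [0.5445, 0.2668, 0.0889]
tool_rot: [-180.0, -0.0, 86.8]
force: [-3.1, -1.3, 5.8]
grip_width: 0.0479
grasp_force: 6.0
```

{"api": "arm_command", "payload": {"series": [[[0,0,0],0],[[0,0,0],0],[[0,0,0],0],[[0,0,0],0],[[0,0,0],0]], "grip": -0.4}}

```text
time_s: 9.5
tool_pos: [0.5445, 0.2668, 0.0875]
tool_rot: [-180.0, 0.0, 86.8]
force: [-0.3, -0.3, -0.3]
grip_width: 0.061
grasp_force: 0.0
```

{"api": "arm_command", "payload": {"series": [[[0,0,-5],0],[[0,0,-25],0],[[0,0,-60],0],[[0,0,-95],0],[[0,0,-120],0]]}}

```text
time_s: 10.0
tool_pos: [0.5453, 0.267, 0.2106]
tool_rot: [179.9, -0.1, 86.8]
force: [0.3, 0.3, -0.2]
grip_width: 0.0608
grasp_force: 0.0
```

{"api": "arm_command", "payload": {"series": [[[0,0,0],0],[[0,0,0],0],[[0,0,0],0],[[0,0,0],0],[[0,0,0],0]]}}

```text
time_s: 10.5
tool_pos: [0.544, 0.2665, 0.2064]
tool_rot: [-179.9, 0.1, 86.8]
force: [-0.3, 0.2, 0.0]
grip_width: 0.0612
grasp_force: 0.0
```

Run:
```python
from h import *
go(.545,.265,.2,86.8)
o=env.get_obs();p,d=viewer.read_camera("wrist")
v,u=np.mgrid[0:400,0:640]
P=pts("wrist",np.c_[u.ravel(),v.ravel()],d.ravel(),o).reshape(400,640,3)
hsv=cv2.cvtColor(p,cv2.COLOR_BGR2HSV).astype(int)
e=np.array([.0555,.9985]);q=P[...,:2]-[.5467,.3059]
X=q@e;Y=q@np.array([-e[1],e[0]])
s=(abs(Y)<.04)&(X<.05)&(X>-.1)&(d>0)&(hsv[...,1]<90)&(hsv[...,2]<140)&(P[...,2]<.115)&(P[...,2]>.085)
print(s.sum(),"Y",np.percentile(Y[s],[1,99]),"X",np.percentile(X[s],[1,99]),"Z",np.median(P[...,2][s]),"slope",np.linalg.lstsq(np.c_[X[s],Y[s],np.ones(s.sum())],P[...,2][s],rcond=None)[0])
p2,d2=viewer.read_camera("side");cv2.imwrite("pics/s2.png",np.vstack([p[:,:640],cv2.resize(p2[170:270,220:460],(480,200)).copy() if 0 else cv2.copyMakeBorder(cv2.resize(p2[170:270,220:460],(480,200)),0,0,0,160,0)]))
```

```text
t 10.5 pos [0.544  0.2665 0.2064] rot [-1.7991e+02  7.0000e-02  8.6800e+01] shift [-1.4  1.1  6.4] turn -0.0001 w 0.0612 F [-0.3  0.2  0. ] gf 0.0
9501 Y [-0.02323018  0.02250761] X [-0.07225156  0.04879358] Z 0.09886256782766606 slope [-0.00080632  0.00052151  0.0988576 ]
```

View pics/s2.png

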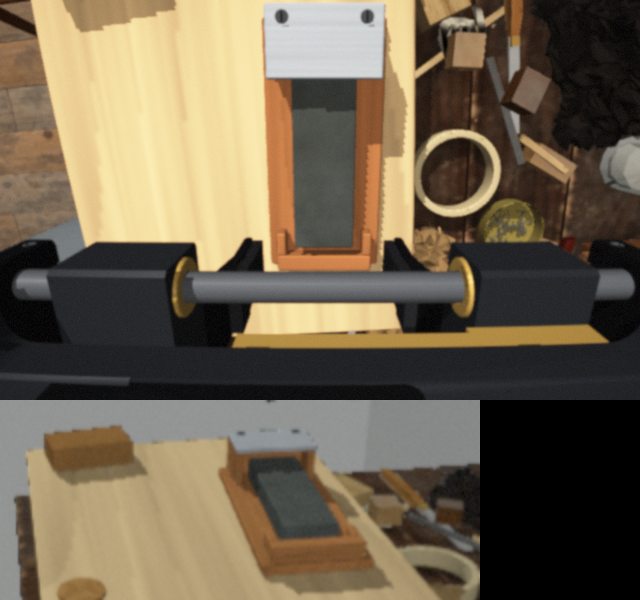

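The stone (columns 292–356, rows 80–248) lies flat and centred in the pocket: its near end is at about -73 mm, inside the stop, and the other end is under the lip. The gripper is clear and the cork block has not moved, so I hand it in.

```bash
python3 -c "
from h import *
print(env.sign_off())"
```

```text
the job is handed in; nothing more can be done
None
```

The stone lies flat and centred in its holder with one end under the lip, the gripper is clear and the cork block was left alone; I handed the job in at about 10.6 s, and no verdict was returned.

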